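# Clear the screw cups and wind the radio for its run test

## Task

This wind-up radio goes to its run test next. First clear away the two blue screw cups: nest them one after the other in the orange cup where it stands on the grey kit tray, pushed fully down, so that the three stand upright as one stack. Then wind up the radio: turn its red key clockwise, letting go and taking a fresh grip as often as needed, until the pointer of the spring gauge stands in the green zone and not in the red; leave everything else standing where it is.

Things in the scene. Friction and masses are not known exactly. Their poses are not given: they have to be found in the camera images.
- cup_orange: orange plastic screw cup, open at the top, empty, loose, standing on the kit tray; 78 mm tall, outer diameter 40 mm at the foot widening evenly to 62 mm at the rim, wall 2.5 mm; its inner floor is 30 mm above its underside, so each cup nested in it stands 30 mm higher than the one below. Origin: centre of the underside, z up
- cup_blue1: blue cup of the same shape and size as the orange one, standing on the radio's flat top beside the key. Origin: centre of the underside, z up
- cup_blue2: blue cup of the same shape and size, standing on the kit tray among other things. Origin: centre of the underside, z up
- key (a joint): angle of the winding key in rad: 0 = spring run down, grows as the key is turned clockwise seen from above, end stop at 6.4. Green zone of the gauge: 4.7 to 5.9; red zone from 5.95. The spring stiffens as it is wound (0.11 to 0.2 N m); the key stays where it is let go
- key_grip (a point): centre of the red grip of the winding key, on its upright axis, 30 mm above the radio's top: a cross of two upright plates, each 34 mm long, 13 mm thick and 30 mm tall (from 14 to 44 mm above the radio's top). The frame turns with the key, its x and y along the two plates (a white line on top marks +x). The four plate ends can be gripped in pairs, 34 mm apart
- gauge (a point): centre of the round white spring gauge on the radio's top, 60 mm in diameter, nearly flush (its pointer 7 mm above the top). Its black pointer turns 0.6 times as far as the key, clockwise; the green zone and then the red one come at the end of the scale
- radio: wind-up radio lying on the carrier, fixed: metal case 155 x 150 mm and 60 mm high with a flat top, black front panel 66 mm high on its +x side (overall -85 to +86 mm in x, -85 to +85 mm in y). Origin: centre of the underside; key axis at (-35, 28) mm in its frame
- carrier: white carrier plate 260 x 260 x 12 mm, fixed on the belt, under the radio. Origin: centre of the underside
- post_top (a point): top of the reader post, 22 mm square with a 34 mm square black head, fixed on one corner of the carrier; 170 mm high
- tray: grey flat kit tray 240 x 270 x 12 mm, fixed on the belt. Origin: centre of the underside
- bottle: red bottle with black cap, 36 mm diameter, 115 mm tall, loose; leave it alone. Origin: centre of the underside
- can: white jar with green lid, 46 mm diameter, 88 mm tall, loose; leave it alone. Origin: centre of the underside
- carton: brown carton 45 x 38 x 50 mm (x, y, height), loose; leave it alone. Origin: centre of the underside
- bit_block: black block 42 x 42 x 25 mm with four steel bits standing up to 44 mm, loose; leave it alone. Origin: centre of the underside
- screwdriver: yellow screwdriver, 200 mm long, lying along its x axis on the far edge of the belt; leave it alone. Origin: middle, at the underside
- spool: orange spool, 44 mm diameter, 34 mm tall, at the right side of the belt; leave it alone. Origin: centre of the underside
- jar: amber jar with white lid, 54 mm diameter, 70 mm tall, at the left side of the belt; leave it alone. Origin: centre of the underside

How it is judged:
On the way, in this order (a step that is already met when the one before it is completed fails the run):
1. both blue cups are nested in the orange cup and let go (((horizontal distance between each of cup_blue1, cup_blue2 and cup_orange below 0.006 m and z of cup_blue1 in the frame of cup_orange between 0.024 and 0.036 m and angle between each of cup_blue1, cup_blue2's own z axis and vertical below 0.1 rad and z of cup_blue2 in the frame of cup_orange between 0.054 and 0.066 m) or (horizontal distance between each of cup_blue2, cup_blue1 and cup_orange below 0.006 m and z of cup_blue2 in the frame of cup_orange between 0.024 and 0.036 m and angle between each of cup_blue2, cup_blue1's own z axis and vertical below 0.1 rad and z of cup_blue1 in the frame of cup_orange between 0.054 and 0.066 m)) and angle between cup_orange's own z axis and vertical below 0.1 rad and distance of cup_orange from where it was at the start of the episode below 0.02 m and contact force between each of cup_blue1, cup_blue2 and the fingers below 0.05 N), for 0.2 s.
2. the key is wound until the gauge stands in the green zone (value of joint key between 4.65 and 5.95 rad), for 0.2 s.
At the end, for the whole second after the job is handed in: Blue cups nested in the orange cup, either order: within 6 mm of its axis, 30 and 60 mm (+-6) above its underside, upright within 0.1 rad, at rest; orange cup within 20 mm of its start. Key still, between 4.65 and 5.95 rad (gauge in the green) (all of step 2 and ((horizontal distance between each of cup_blue1, cup_blue2 and cup_orange below 0.006 m and z of cup_blue1 in the frame of cup_orange between 0.024 and 0.036 m and angle between each of cup_blue1, cup_blue2's own z axis and vertical below 0.1 rad and z of cup_blue2 in the frame of cup_orange between 0.054 and 0.066 m) or (horizontal distance between each of cup_blue2, cup_blue1 and cup_orange below 0.006 m and z of cup_blue2 in the frame of cup_orange between 0.024 and 0.036 m and angle between each of cup_blue2, cup_blue1's own z axis and vertical below 0.1 rad and z of cup_blue1 in the frame of cup_orange between 0.054 and 0.066 m)) and angle between cup_orange's own z axis and vertical below 0.1 rad and distance of cup_orange from where it was at the start of the episode below 0.02 m and velocity of joint key between -0.05 and 0.05 rad/s and linear speed of each of cup_orange, cup_blue1, cup_blue2 below 0.02 m/s); the robot touches nothing.
It fails at once if a bystander (bottle, jars, carton, bit block, screwdriver, spool) is shifted by more than 25 mm (distance of any of bottle, can, carton, bit_block, screwdriver, spool, jar from where it was at the start of the episode above 0.025 m).
It fails at once if a standing bystander is tipped (angle between any of bottle, can, carton, bit_block, spool, jar's own z axis and vertical above 0.35 rad).
It also fails if it takes over 72 s, if anything falls off the work surface, if the arm or the gripper's body presses on something with over 40 N, if the wrist force passes 120 N, or if a joint passes its speed limit or range.

## Robot

A 7-joint arm with a two-finger parallel gripper is mounted at the origin on the work surface. World frame = base frame: x ahead of the robot, y to its left, z up, the work surface at z = 0. Lengths are in m, angles in rad, forces in N, time in s.
With the tool pointing down it reaches from about 0.425 to 0.925 m from the base axis. Payload 6.8 kg.
Tool frame: the origin (TCP) lies on the mounting face of the last link; the fingertips stand 173 mm ahead of it and the grasp point (between the pads) lies 155 mm ahead of it; z points along the fingers, y is the line along which they close (so a half turn about z gives the same grasp; the last joint's range is limited). The gripper opens to 85 mm and grips with 20 to 120 N. Pads are 22 mm wide; open, the fingers measure 114 mm over their backs; the gripper's body (76 mm by 85 mm) begins 54 mm behind the grasp point. The pads swing forward as they close: fully open they stand 13 mm farther back than shut.
Start: joints at [-1.396, 0.477, 0.022, 1.555, -0.011, 1.109, -0.083], TCP at [0.188, 0.648, 0.405] pointing down, gripper open.
Joint ranges: [-2.96, 2.96], [-0.34, 2.1], [-1.41, 1.46], [0.24, 2.44], [-1.37, 4.51], [0.17, 1.92], [-2.96, 2.96]. Speed limits (rad/s): [2.39, 2.39, 3.14, 3.14, 3.14, 3.14, 3.14].

## Interface

Orientations are given as a rotation vector (axis times angle).
In Python, from bench import r gives the robot as it stands.
- The arm moves only by the tool arm_command, never from a script. Its argument "plan" is a list of rows, each an object of numbers: "claw": the closure, from 0 (fully open) to 1 (shut); "tx", "ty", "tz": the shift along the tool's x, y, z in m; "ax", "ay", "az": the turn, a rotation vector about the tool's x, y, z in degrees. A call has exactly 10 rows; each row shifts and turns the commanded pose from where the row before left it, along the tool's axes as they then stand; what a row does not reach is not made up. A row lasts 1/12 s, in which the tool goes at most 41.7 mm and 7.16 degrees, less where a joint would pass 70% of its speed; a pose out of reach is approached as far as the arm can. A call is refused whole if a number of a shift passes 0.0417 or a number of a turn 7.16, either way. A call with a gripper value outside its range is refused whole. The fingers move at their own pace and stop on an object; "squeeze" is the grip in N (left out, the last holds). Time passes only in rows, so rows that do not move let the fingers close, or fill a call up. It gives the time, the measured TCP pose, the force, the opening and the grip force at its end, in the units of the state.
- r.get_obs(): the state, without advancing time (a new reading comes with each control period).
- r.grab_frame(name): name is "scene" or "top" or "wrist"; returns the picture (400x640x3 uint8, red, green, blue); there is no depth.
- r.camera_model(name): a dict with "fx", "fy", "cx", "cy" (pixels), "k1" (the pictures are not rectified: a ray, as slopes to the right and down, at radius r is drawn at 1 + k1 r^2 times it, then the intrinsics apply), "position" and "orientation" of the camera in the world; the wrist camera has in their place "tool_from_camera" (4x4, takes a point from camera to tool coordinates, whose origin is the TCP and whose axes are the flange's). Camera axes: x right, y up, looking along -z (the intrinsics and any distortion apply to the point x, -y, -z); pixel columns grow to the right and rows downward; lengths in m; the calibration is good to about 2 mm. A picture is of the moment at which its call begins: read the wrist's pose just before it. camera_model takes no time and is no camera call.
- r.hand_in(): hands the job in; it is judged then, once.
Trained networks look in the newest picture that a camera, given by its name, has taken for a name from the list of things; names that differ only in an ending like _2 or _b are one class to them, and where a whole thing is asked for, a point or a joint stands for the part that bears it (a point fixed in the world has none). Each returns a list of dicts, best first, with "confidence" (0 to 1); they miss things now and then, are a little off and sometimes report something else, mostly with a low value. They report only what shows in the picture. A call takes as long as a camera call.
- r.boxes_of(target, camera): "location" ([x, y, z] in m, in the coordinates of the camera as it stood for that picture, good to about 4 mm: the middle of the surface that is visible of it).
- r.tip_of(target, camera): "location" ([x, y, z] in m, in the coordinates of the camera as it stood for that picture, good to about 4 mm: a listed point, or the origin of a listed thing).
The state is a dict: "clock": time; "joints": joint angles; "qvel": joint speeds; "tau": joint torques, N m; "tcp_pos": TCP position; "orientation": TCP orientation; "contact_force": force on the tool from outside, world axes, zero at the start; "moment": the same for the moment, N m; "grip_width": finger opening in m; "gripper_force": force on a finger pad.
Only numpy, scipy, OpenCV 4.12 (cv2) and the standard library are available. Lean on these libraries where they do the work, as an engineer would, in place of code of your own. Each camera call takes 0.05 s, during which the arm holds its last target. There are 200 camera calls.

## Working session

There is one attempt and no reset: what is moved stays moved. The work goes in short steps, Python scripts to look and compute and a tool call to move; the robot and the scene stay as the last step left them, time stands still between calls to the robot, and variables do not carry over. Pictures are saved under pics/ and viewed, at most 10 in all, crops included, and the job is handed in when it is done.

Besides the shell and the picture viewer there is one more tool, called after ">>>" as name(argument=value, ...) on one line, values as JSON. arm_command: Moves the arm, as the interface text tells. Its arguments: {"type":"object","properties":{"plan":{"type":"array","items":{"type":"object","properties":{"claw":{"type":"number"},"tx":{"type":"number"},"ty":{"type":"number"},"tz":{"type":"number"},"ax":{"type":"number"},"ay":{"type":"number"},"az":{"type":"number"}}}},"squeeze":{"type":"number"}},"required":["plan"]}

```bash
ls; mkdir -p pics
cat > h.py <<'E'
from bench import r
import numpy as np, cv2
from scipy.spatial.transform import Rotation as R
def campose(c):
    m=r.camera_model(c)
    if 'position' in m:
        o=np.array(m['orientation']); Rm=R.from_rotvec(o).as_matrix() if o.size==3 else (o if o.shape==(3,3) else R.from_quat(o).as_matrix())
        return Rm,np.array(m['position'])
    o=r.get_obs(); T=np.array(m['tool_from_camera']); Rt=R.from_rotvec(o['orientation']).as_matrix()
    return Rt@T[:3,:3], Rt@T[:3,3]+np.array(o['tcp_pos'])
def w(c,p): Rm,t=campose(c); return Rm@np.array(p)+t
def ray(c,u,v,z):
    m=r.camera_model(c)
    K=np.array([[m['fx'],0,m['cx']],[0,m['fy'],m['cy']],[0,0,1]])
    x,y=cv2.undistortPoints(np.array([[[u,v]]],float),K,np.array([m['k1'],0,0,0,0]))[0,0]
    Rm,t=campose(c); d=Rm@np.array([x,-y,-1]); return t+d*(z-t[2])/d[2]
def proj(c,P):
    m=r.camera_model(c); Rm,t=campose(c); q=Rm.T@(np.array(P)-t); x,y=q[0]/-q[2],-q[1]/-q[2]; s=1+m['k1']*(x*x+y*y)
    return m['fx']*x*s+m['cx'],m['fy']*y*s+m['cy']
def save(c,n): 
    f=r.grab_frame(c); cv2.imwrite('pics/'+n+'.png',f[:,:,::-1]); return f
E
python3 - <<'E'
from h import *
np.set_printoptions(precision=4,suppress=True)
print(r.camera_model('scene'),r.camera_model('top'),r.camera_model('wrist'))
print(r.get_obs())
for c in ['scene','top']:
    save(c,c+'0')
    for t in ['cup_orange','cup_blue1','key_grip','gauge','radio','tray','post_top','bottle','can','carton','bit_block']:
        print(c,t,[(round(d['confidence'],2),w(c,d['location'])) for d in r.tip_of(t,c)[:3]])
E
```

```text
pics
{'fx': 482.99046750492573, 'fy': 482.99046750492573, 'cx': 320.4777178568551, 'cy': 196.4490532773636, 'k1': -0.11249184278260738, 'position': array([ 1.5469, -0.5939,  0.8254]), 'orientation': array([0.9109, 0.5303, 0.9293])} {'fx': 388.08544974447324, 'fy': 388.08544974447324, 'cx': 315.81769811473026, 'cy': 196.30559469316375, 'k1': -0.06657646215373594, 'position': array([ 0.409 , -0.0083,  1.2218]), 'orientation': array([ 0.1246, -0.1184, -1.5614])} {'fx': 285.8194090727322, 'fy': 285.8194090727322, 'cx': 319.96196410903985, 'cy': 199.85097780383234, 'k1': -0.04416884024808003, 'tool_from_camera': array([[-0.0004,  0.9605,  0.2783,  0.0707],
       [ 1.    ,  0.0005, -0.0003,  0.0006],
       [-0.0004,  0.2783, -0.9605,  0.03  ],
       [ 0.    ,  0.    ,  0.    ,  1.    ]])}
{'clock': 0.0, 'joints': array([-1.3961,  0.4778,  0.0223,  1.5565, -0.0115,  1.1093, -0.0831]), 'qvel': array([ 0.0017, -0.002 ,  0.0008, -0.0023,  0.0009,  0.0005, -0.0008]), 'tau': array([ -0.0009, -59.6458,   1.6077, -28.1195,   0.0125,   0.0093,
         0.0001]), 'tcp_pos': array([0.1883, 0.6479,
[... 1226 characters left out ...]
485 , -0.262 ,  0.0119]))]
top cup_blue1 [(0.85, array([0.5319, 0.1249, 0.0704]))]
top key_grip [(0.65, array([0.5313, 0.127 , 0.0716])), (0.59, array([0.5228, 0.1969, 0.1012]))]
top gauge [(0.89, array([0.5857, 0.215 , 0.0744]))]
top radio [(0.66, array([0.5536, 0.1731, 0.0111]))]
top tray [(0.66, array([ 0.5373, -0.1885, -0.005 ]))]
top post_top [(0.84, array([0.4034, 0.2628, 0.1692]))]
top bottle [(0.5, array([ 0.5746, -0.1839,  0.0119])), (0.2, array([ 0.5063, -0.0909,  0.0154]))]
top can [(0.72, array([ 0.4954, -0.1761,  0.0086])), (0.29, array([ 0.5371, -0.1883, -0.0035]))]
top carton [(0.6, array([ 0.5684, -0.2838,  0.0101]))]
top bit_block [(0.45, array([ 0.5057, -0.0904,  0.0153]))]
```

View pics/top0.png

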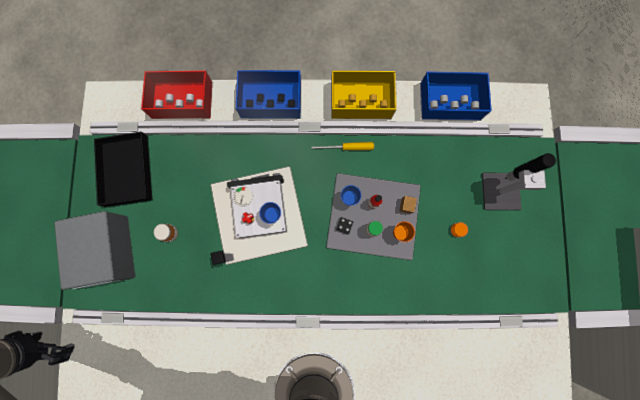

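View pics/scene0.png

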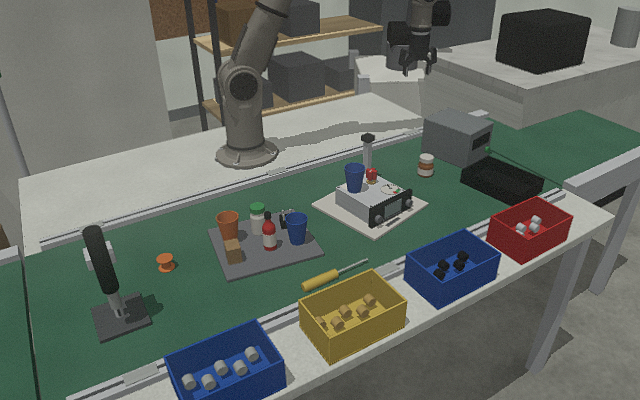

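Top view: blue1 is at (270,213), the key at (247,217), blue2 at (350,195) and orange at (403,232). The scene view agrees. I'll swing over to blue1 along an arc.

>>> arm_command(plan=[{"tz": -0.04},{"tz": -0.04},{"tx": -0.038,"ty": -0.0076,"az": 3.6},{"tx": -0.038,"ty": -0.0076,"az": 3.6},{"tx": -0.038,"ty": -0.0076,"az": 3.6},{"tx": -0.038,"ty": -0.0076,"az": 3.6},{"tx": -0.038,"ty": -0.0076,"az": 3.6},{"tx": -0.038,"ty": -0.0076,"az": 3.6},{"tx": -0.038,"ty": -0.0076,"az": 3.6},{"tx": -0.038,"ty": -0.0076,"az": 3.6}], squeeze=25)

```text
invalid input at $.plan[0]: expected keys claw, tx, ty, tz, ax, ay, az
```

>>> arm_command(plan=[{"tx": -0.038,"ty": -0.0076,"az": 3.6},{"tx": -0.038,"ty": -0.0076,"az": 3.6},{"tx": -0.038,"ty": -0.0076,"az": 3.6},{"tx": -0.038,"ty": -0.0076,"az": 3.6},{"tx": -0.038,"ty": -0.0076,"az": 3.6},{"tx": -0.038,"ty": -0.0076,"az": 3.6},{"tx": -0.038,"ty": -0.0076,"az": 3.6},{"tx": -0.038,"ty": -0.0076,"az": 3.6},{"tz": 0.04},{"tz": 0.02}])

```text
invalid input at $.plan[0]: expected keys claw, tx, ty, tz, ax, ay, az
```

```bash
cat >> h.py <<'E'
np.set_printoptions(precision=4,suppress=True)
def state():
    o=r.get_obs(); M=R.from_rotvec(o['orientation']).as_matrix()
    print('t',round(o['clock'],2),'tcp',o['tcp_pos'],'yaw_y',round(np.degrees(np.arctan2(M[1,1],M[0,1])),2),'zt',M[:,2],'j',o['joints'],'F',o['contact_force'],'w',o['grip_width'],'gf',o['gripper_force'])
    return o,M
def to(P):
    "tool-axes shift that brings the TCP to world P"
    o=r.get_obs(); M=R.from_rotvec(o['orientation']).as_matrix(); return M.T@(np.array(P)-o['tcp_pos'])
E
cat > look.py <<'E'
import sys
from h import *
state()
cams=sys.argv[2].split(',')
for c in cams:
    f=save(c,sys.argv[1]+c)
    for t in sys.argv[3].split(','):
        print(c,t,[(round(d['confidence'],2),w(c,d['location'])) for d in r.tip_of(t,c)[:3]])
E
python3 look.py a wrist,top cup_blue1,key_grip,gauge,cup_orange
```

```text
t 1.2 tcp [0.1883 0.6482 0.4047] yaw_y 73.8 zt [-0.  0. -1.] j [-1.3961  0.477   0.0224  1.5554 -0.0115  1.1093 -0.0831] F [ 0.0968 -0.0108  0.1006] w 0.08514672404664995 gf 0.0
wrist cup_blue1 []
wrist key_grip []
wrist gauge []
wrist cup_orange []
top cup_blue1 [(0.74, array([ 0.5911, -0.1067,  0.0113])), (0.55, array([0.5329, 0.1254, 0.0747]))]
top key_grip [(0.47, array([0.5214, 0.1979, 0.1002]))]
top gauge [(0.57, array([0.5874, 0.2149, 0.0751]))]
top cup_orange [(0.88, array([ 0.4836, -0.2614,  0.0105])), (0.58, array([ 0.7636, -0.0855, -0.0009]))]
```

All keys are needed in every row.

>>> arm_command(plan=[{"claw": 0,"tx": 0,"ty": 0,"tz": -0.04,"ax": 0,"ay": 0,"az": 0},{"claw": 0,"tx": 0,"ty": 0,"tz": -0.04,"ax": 0,"ay": 0,"az": 0},{"claw": 0,"tx": -0.038,"ty": -0.0076,"tz": 0,"ax": 0,"ay": 0,"az": 3.6},{"claw": 0,"tx": -0.038,"ty": -0.0076,"tz": 0,"ax": 0,"ay": 0,"az": 3.6},{"claw": 0,"tx": -0.038,"ty": -0.0076,"tz": 0,"ax": 0,"ay": 0,"az": 3.6},{"claw": 0,"tx": -0.038,"ty": -0.0076,"tz": 0,"ax": 0,"ay": 0,"az": 3.6},{"claw": 0,"tx": -0.038,"ty": -0.0076,"tz": 0,"ax": 0,"ay": 0,"az": 3.6},{"claw": 0,"tx": -0.038,"ty": -0.0076,"tz": 0,"ax": 0,"ay": 0,"az": 3.6},{"claw": 0,"tx": -0.038,"ty": -0.0076,"tz": 0,"ax": 0,"ay": 0,"az": 3.6},{"claw": 0,"tx": -0.038,"ty": -0.0076,"tz": 0,"ax": 0,"ay": 0,"az": 3.6}], squeeze=25)

```text
clock: 2.53
tcp_pos: [0.4243, 0.449, 0.4848]
orientation: [1.207, 2.9, 0.001]
contact_force: [0.5, 0.1, -0.4]
grip_width: 0.0854
gripper_force: 0.0
```

>>> arm_command(plan=[{"claw": 0,"tx": -0.038,"ty": -0.0076,"tz": 0,"ax": 0,"ay": 0,"az": 3.6},{"claw": 0,"tx": -0.038,"ty": -0.0076,"tz": 0,"ax": 0,"ay": 0,"az": 3.6},{"claw": 0,"tx": -0.038,"ty": -0.0076,"tz": 0,"ax": 0,"ay": 0,"az": 3.6},{"claw": 0,"tx": -0.038,"ty": -0.0076,"tz": 0,"ax": 0,"ay": 0,"az": 3.6},{"claw": 0,"tx": -0.038,"ty": -0.0076,"tz": 0,"ax": 0,"ay": 0,"az": 3.6},{"claw": 0,"tx": -0.038,"ty": -0.0076,"tz": 0,"ax": 0,"ay": 0,"az": 3.6},{"claw": 0,"tx": -0.038,"ty": -0.0076,"tz": 0,"ax": 0,"ay": 0,"az": 3.6},{"claw": 0,"tx": -0.038,"ty": -0.0076,"tz": 0,"ax": 0,"ay": 0,"az": 3.6},{"claw": 0,"tx": 0,"ty": 0,"tz": 0.04,"ax": 0,"ay": 0,"az": 0},{"claw": 0,"tx": 0,"ty": 0,"tz": 0.02,"ax": 0,"ay": 0,"az": 0}])

```text
clock: 3.37
tcp_pos: [0.5335, 0.1607, 0.4235]
orientation: [1.894, 2.506, 0.001]
contact_force: [0.5, 0.6, -0.7]
grip_width: 0.0852
gripper_force: 0.0
```

```bash
python3 look.py a wrist cup_blue1,key_grip,gauge,cup_orange
```

```text
t 3.37 tcp [0.5335 0.1607 0.4235] yaw_y 15.85 zt [ 0.0007 -0.     -1.    ] j [-0.758   0.276   0.4323  1.8429 -0.1317  1.0501  0.0022] F [ 0.545   0.6218 -0.6504] w 0.08522640257915244 gf 0.0
wrist cup_blue1 [(0.61, array([0.5299, 0.1286, 0.072 ])), (0.5, array([ 0.5852, -0.0996,  0.0071]))]
wrist key_grip [(0.69, array([0.5168, 0.1982, 0.1021]))]
wrist gauge [(0.62, array([0.5891, 0.225 , 0.0787])), (0.24, array([0.4026, 0.2677, 0.1753]))]
wrist cup_orange []
```

View pics/awrist.png

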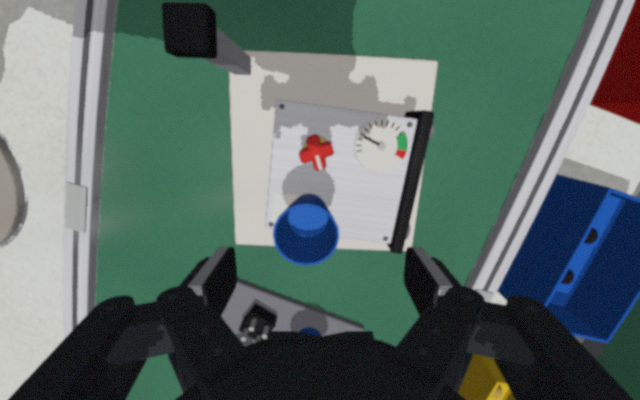

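The wrist view shows the blue1 rim centred near (306,235), the key at (316,152) with its white line pointing down, and the gauge at (383,145). I'll refine the cup centre from its rim.

```bash
cat >> h.py <<'E'
def blue_rim(c,P,z,name=None,hue=(100,130)):
    "rim centre: fit projected 62 mm circle to outline of the coloured blob near P"
    from scipy.optimize import least_squares
    f=r.grab_frame(c); hsv=cv2.cvtColor(f,cv2.COLOR_RGB2HSV)
    m=cv2.inRange(hsv,(hue[0],120,40),(hue[1],255,255))
    n,l,s,ce=cv2.connectedComponentsWithStats(m)
    u,v=proj(c,[P[0],P[1],z]); k=l[int(v),int(u)]
    if k==0: k=1+np.argmin(np.linalg.norm(ce[1:]-[u,v],axis=1))
    blob=cv2.dilate((l==k).astype(np.uint8),np.ones((3,3)))*0+(l==k).astype(np.uint8)
    cs=max(cv2.findContours(blob,0,cv2.CHAIN_APPROX_NONE)[0],key=len)[:,0]
    W=np.array([ray(c,a,b,z)[:2] for a,b in cs])
    res=least_squares(lambda p:np.hypot(*(W-p).T)-0.031,P[:2],loss='soft_l1',f_scale=0.0015)
    d=np.hypot(*(W-res.x).T)-0.031
    return res.x,(np.abs(d)<0.002).mean(),s[k]
E
python3 - <<'E'
from h import *
o,M=state()
p,q,s=blue_rim('wrist',[.530,.1265],.150); print(p,q,s)
P=[*p,.15-.008+.155]
print(to(P))
E
```

```text
t 3.62 tcp [0.5338 0.1649 0.4261] yaw_y 16.25 zt [ 0.0016  0.0008 -1.    ] j [-0.7617  0.2756  0.4291  1.8367 -0.1307  1.0551  0.0011] F [-0.5872  0.0064  1.4859] w 0.08579469187727741 gf 0.0
[0.5305 0.1263] 0.6630434782608695 [ 272  198   64   71 3338]
[-0.0362 -0.0144  0.1293]
```

>>> arm_command(plan=[{"claw": 0,"tx": -0.018,"ty": -0.007,"tz": 0,"ax": 0,"ay": 0,"az": 0},{"claw": 0,"tx": -0.018,"ty": -0.0074,"tz": 0,"ax": 0,"ay": 0,"az": 0},{"claw": 0,"tx": 0,"ty": 0,"tz": 0.03,"ax": 0,"ay": 0,"az": 0},{"claw": 0,"tx": 0,"ty": 0,"tz": 0.03,"ax": 0,"ay": 0,"az": 0},{"claw": 0,"tx": 0,"ty": 0,"tz": 0.03,"ax": 0,"ay": 0,"az": 0},{"claw": 0,"tx": 0,"ty": 0,"tz": 0.025,"ax": 0,"ay": 0,"az": 0},{"claw": 0,"tx": 0,"ty": 0,"tz": 0.018,"ax": 0,"ay": 0,"az": 0},{"claw": 0,"tx": 0,"ty": 0,"tz": 0,"ax": 0,"ay": 0,"az": 0},{"claw": 0,"tx": 0,"ty": 0,"tz": 0,"ax": 0,"ay": 0,"az": 0},{"claw": 0,"tx": 0,"ty": 0,"tz": 0,"ax": 0,"ay": 0,"az": 0}], squeeze=25)

```text
clock: 4.5
tcp_pos: [0.5306, 0.1261, 0.2936]
orientation: [1.885, 2.511, 0.004]
contact_force: [0.3, 0.2, 1.4]
grip_width: 0.0855
gripper_force: 0.0
```

>>> arm_command(plan=[{"claw": 1,"tx": 0,"ty": 0,"tz": 0,"ax": 0,"ay": 0,"az": 0},{"claw": 1,"tx": 0,"ty": 0,"tz": 0,"ax": 0,"ay": 0,"az": 0},{"claw": 1,"tx": 0,"ty": 0,"tz": 0,"ax": 0,"ay": 0,"az": 0},{"claw": 1,"tx": 0,"ty": 0,"tz": 0,"ax": 0,"ay": 0,"az": 0},{"claw": 1,"tx": 0,"ty": 0,"tz": 0,"ax": 0,"ay": 0,"az": 0},{"claw": 1,"tx": 0,"ty": 0,"tz": 0,"ax": 0,"ay": 0,"az": 0},{"claw": 1,"tx": 0,"ty": 0,"tz": 0,"ax": 0,"ay": 0,"az": 0},{"claw": 1,"tx": 0,"ty": 0,"tz": 0,"ax": 0,"ay": 0,"az": 0},{"claw": 1,"tx": 0,"ty": 0,"tz": 0,"ax": 0,"ay": 0,"az": 0},{"claw": 1,"tx": 0,"ty": 0,"tz": 0,"ax": 0,"ay": 0,"az": 0}])

```text
clock: 5.33
tcp_pos: [0.5302, 0.1258, 0.2935]
orientation: [1.886, 2.511, 0.004]
contact_force: [-2.3, -0.2, 8.7]
grip_width: 0.0591
gripper_force: 25.2
```

Run:
```python
from h import *
state(); save('wrist','b'); print(to([.4838,-.2630,.5]))
```

```text
t 5.33 tcp [0.5302 0.1258 0.2935] yaw_y 16.19 zt [ 0.0024  0.0014 -1.    ] j [-0.6594  0.423   0.3939  1.99   -0.2297  0.7682  0.1515] F [-2.3445 -0.1852  8.6719] w 0.05907170133804052 gf 25.247500345576555
[-0.3602 -0.1524 -0.2072]
```

View pics/b.png

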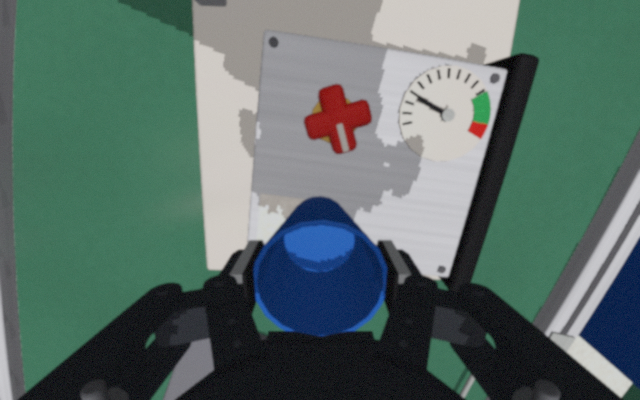

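Blue1 is gripped (59 mm opening); its rim is centred at (320,280) between the pads. Next I'll refine the orange position from the top and scene cameras.

Run:
```python
from h import *
print('b1 top check',blue_rim('top',[.5305,.126],.1495))
for c in ['top','scene']:
    print(c,'orange',blue_rim(c,[.484,-.262],.09,hue=(4,18)),'blue2',blue_rim(c,[.591,-.109],.09))
```

```text
b1 top check (array([0.5346, 0.1289]), np.float64(0.5), array([276, 208,   5,  12,  29], dtype=int32))
top orange (array([ 0.4838, -0.2607]), np.float64(0.7931034482758621), array([393, 221,  22,  21, 360], dtype=int32)) blue2 (array([ 0.5905, -0.1057]), np.float64(0.39285714285714285), array([341, 185,  20,  21, 324], dtype=int32))
scene orange (array([ 0.5192, -0.2748]), np.float64(0.07407407407407407), array([216, 211,  22,  30, 510], dtype=int32)) blue2 (array([ 0.6251, -0.1258]), np.float64(0.09195402298850575), array([285, 212,  23,  33, 550], dtype=int32))
```

>>> arm_command(plan=[{"claw": 1,"tx": 0,"ty": 0,"tz": -0.03,"ax": 0,"ay": 0,"az": 0},{"claw": 1,"tx": 0,"ty": 0,"tz": -0.03,"ax": 0,"ay": 0,"az": 0},{"claw": 1,"tx": 0,"ty": 0,"tz": -0.03,"ax": 0,"ay": 0,"az": 0},{"claw": 1,"tx": 0,"ty": 0,"tz": -0.03,"ax": 0,"ay": 0,"az": 0},{"claw": 1,"tx": -0.036,"ty": -0.0152,"tz": 0,"ax": 0,"ay": 0,"az": 0},{"claw": 1,"tx": -0.036,"ty": -0.0152,"tz": 0,"ax": 0,"ay": 0,"az": 0},{"claw": 1,"tx": -0.036,"ty": -0.0152,"tz": 0,"ax": 0,"ay": 0,"az": 0},{"claw": 1,"tx": -0.036,"ty": -0.0152,"tz": 0,"ax": 0,"ay": 0,"az": 0},{"claw": 1,"tx": -0.036,"ty": -0.0152,"tz": 0,"ax": 0,"ay": 0,"az": 0},{"claw": 1,"tx": 0,"ty": 0,"tz": 0,"ax": 0,"ay": 0,"az": 0}])

```text
clock: 6.47
tcp_pos: [0.5048, -0.0769, 0.4128]
orientation: [1.899, 2.499, -0.002]
contact_force: [-0.1, -0.4, -0.5]
grip_width: 0.0593
gripper_force: 27.7
```

```bash
python3 look.py c wrist cup_orange,cup_blue1,can,bottle
python3 - <<'E'
from h import *
print(blue_rim('wrist',[.591,-.109],.09), blue_rim('wrist',[.484,-.262],.09,hue=(4,18)))
E
```

```text
t 6.47 tcp [ 0.5048 -0.0769  0.4128] yaw_y 15.54 zt [ 0.0012 -0.0027 -1.    ] j [-0.4538  0.2102  0.5619  1.9637 -0.1293  1.0016  0.4393] F [-0.0544 -0.3626 -0.5075] w 0.05929293980258939 gf 27.72695725550875
wrist cup_orange []
wrist cup_blue1 [(0.98, array([ 0.59  , -0.0921,  0.0089])), (0.93, array([ 0.5102, -0.069 ,  0.1937]))]
wrist can []
wrist bottle []
(array([ 0.5572, -0.1377]), np.float64(0.0), array([  252,   196,   158,   142, 15374], dtype=int32)) (array([ 0.4676, -0.2615]), np.float64(0.3229166666666667), array([251, 303,  32,  38, 485], dtype=int32))
```

View pics/cwrist.png

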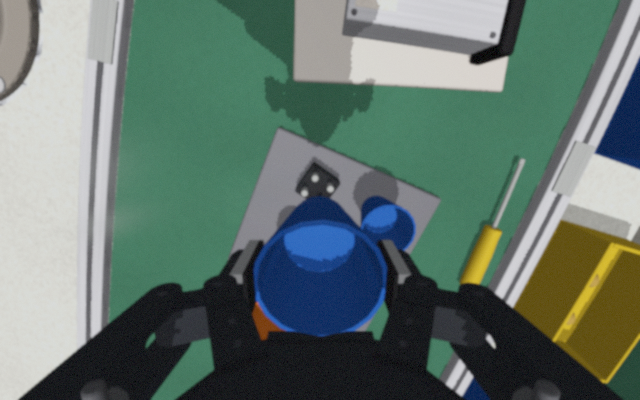

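The cup is held upright at (320,280). The bit block is at (318,183), blue2 at (390,225), and a bit of orange shows at (265,322).

Run:
```python
from h import *
state(); print(to([.484,-.262,.41])); p=ray('wrist',320,280,r.get_obs()['tcp_pos'][2]-.144); print(p)
```

```text
t 6.82 tcp [ 0.5071 -0.0668  0.4116] yaw_y 16.35 zt [-0.0001  0.0004 -1.    ] j [-0.4625  0.213   0.5508  1.9621 -0.1322  1.0013  0.4351] F [ 0.2663  0.3876 -0.8982] w 0.059381368017757265 gf 27.72676563472487
[-0.1808 -0.0771  0.0016]
[ 0.5073 -0.0662  0.2676]
```

>>> arm_command(plan=[{"claw": 1,"tx": -0.032,"ty": -0.0136,"tz": 0,"ax": 0,"ay": 0,"az": 0},{"claw": 1,"tx": -0.036,"ty": -0.0154,"tz": 0,"ax": 0,"ay": 0,"az": 0},{"claw": 1,"tx": -0.036,"ty": -0.0154,"tz": 0,"ax": 0,"ay": 0,"az": 0},{"claw": 1,"tx": -0.036,"ty": -0.0154,"tz": 0,"ax": 0,"ay": 0,"az": 0},{"claw": 1,"tx": -0.025,"ty": -0.0107,"tz": 0,"ax": 0,"ay": 0,"az": 0},{"claw": 1,"tx": -0.0158,"ty": -0.0066,"tz": 0,"ax": 0,"ay": 0,"az": 0},{"claw": 1,"tx": 0,"ty": 0,"tz": 0.03,"ax": 0,"ay": 0,"az": 0},{"claw": 1,"tx": 0,"ty": 0,"tz": 0.03,"ax": 0,"ay": 0,"az": 0},{"claw": 1,"tx": 0,"ty": 0,"tz": 0.01,"ax": 0,"ay": 0,"az": 0},{"claw": 1,"tx": 0,"ty": 0,"tz": 0,"ax": 0,"ay": 0,"az": 0}])

```text
clock: 7.65
tcp_pos: [0.4829, -0.262, 0.3391]
orientation: [-1.881, -2.509, 0.003]
contact_force: [-0.1, -1.0, -0.7]
grip_width: 0.0596
gripper_force: 27.8
```

Run:
```python
from h import *
state(); save('scene','d'); 
im=cv2.imread('pics/d.png')[130:290,150:350]; cv2.imwrite('pics/dc.png',cv2.resize(im,None,fx=4,fy=3.75))
state(); print(to([.484,-.262,.264]))
```

```text
t 7.65 tcp [ 0.4829 -0.262   0.3391] yaw_y 16.3 zt [-0.0056  0.0019 -1.    ] j [-0.0879  0.3942  0.598   1.9515 -0.2821  0.8848  0.9408] F [-0.1173 -1.0091 -0.682 ] w 0.05957345964159239 gf 27.768460304941982
t 7.7 tcp [ 0.4835 -0.2626  0.341 ] yaw_y 16.28 zt [-0.0026  0.0008 -1.    ] j [-0.0883  0.3921  0.5992  1.9492 -0.2813  0.8858  0.9403] F [ 0.0976 -0.4349 -1.0793] w 0.05908277492936574 gf 27.76901051751338
[0.0003 0.0009 0.077 ]
```

View pics/dc.png

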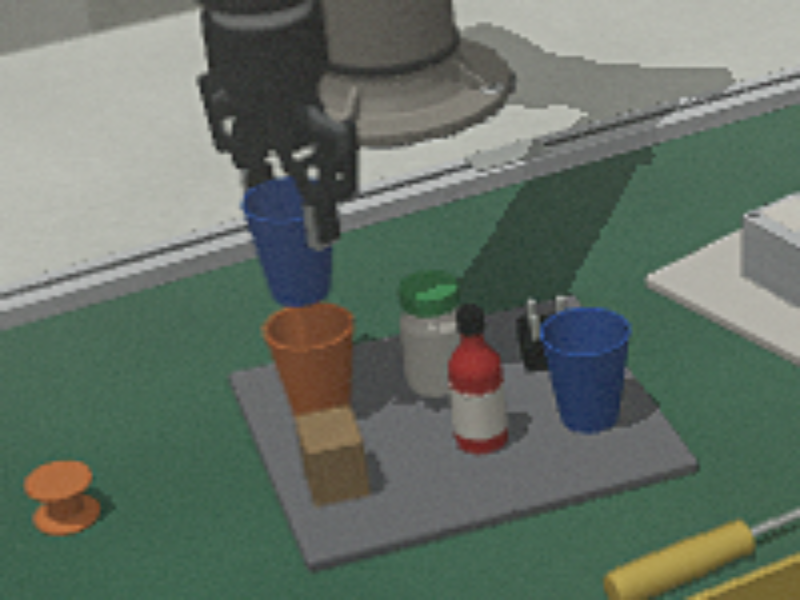

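Blue1 hangs right above the orange cup (crop: blue foot at 300,290; orange rim at 309,325). Lowering now.

>>> arm_command(plan=[{"claw": 1,"tx": 0,"ty": 0,"tz": 0.025,"ax": 0,"ay": 0,"az": 0},{"claw": 1,"tx": 0,"ty": 0,"tz": 0.02,"ax": 0,"ay": 0,"az": 0},{"claw": 1,"tx": 0,"ty": 0,"tz": 0.012,"ax": 0,"ay": 0,"az": 0},{"claw": 1,"tx": 0,"ty": 0,"tz": 0.008,"ax": 0,"ay": 0,"az": 0},{"claw": 1,"tx": 0,"ty": 0,"tz": 0.006,"ax": 0,"ay": 0,"az": 0},{"claw": 1,"tx": 0,"ty": 0,"tz": 0.004,"ax": 0,"ay": 0,"az": 0},{"claw": 1,"tx": 0,"ty": 0,"tz": 0.001,"ax": 0,"ay": 0,"az": 0},{"claw": 1,"tx": 0,"ty": 0,"tz": 0,"ax": 0,"ay": 0,"az": 0},{"claw": 1,"tx": 0,"ty": 0,"tz": 0,"ax": 0,"ay": 0,"az": 0},{"claw": 1,"tx": 0,"ty": 0,"tz": 0,"ax": 0,"ay": 0,"az": 0}])

```text
clock: 8.53
tcp_pos: [0.4834, -0.2636, 0.2662]
orientation: [1.886, 2.512, 0.001]
contact_force: [0.9, -0.2, -0.6]
grip_width: 0.0596
gripper_force: 27.8
```

>>> arm_command(plan=[{"claw": 1,"tx": 0,"ty": 0,"tz": 0.002,"ax": 0,"ay": 0,"az": 0},{"claw": 1,"tx": 0,"ty": 0,"tz": 0.002,"ax": 0,"ay": 0,"az": 0},{"claw": 1,"tx": 0,"ty": 0,"tz": 0.002,"ax": 0,"ay": 0,"az": 0},{"claw": 1,"tx": 0,"ty": 0,"tz": 0,"ax": 0,"ay": 0,"az": 0},{"claw": 1,"tx": 0,"ty": 0,"tz": 0,"ax": 0,"ay": 0,"az": 0},{"claw": 1,"tx": 0,"ty": 0,"tz": 0,"ax": 0,"ay": 0,"az": 0},{"claw": 1,"tx": 0,"ty": 0,"tz": 0,"ax": 0,"ay": 0,"az": 0},{"claw": 1,"tx": 0,"ty": 0,"tz": 0,"ax": 0,"ay": 0,"az": 0},{"claw": 1,"tx": 0,"ty": 0,"tz": 0,"ax": 0,"ay": 0,"az": 0},{"claw": 1,"tx": 0,"ty": 0,"tz": 0,"ax": 0,"ay": 0,"az": 0}])

```text
clock: 9.37
tcp_pos: [0.4852, -0.2647, 0.2631]
orientation: [1.883, 2.507, 0.005]
contact_force: [-2.5, 2.8, 24.2]
grip_width: 0.0591
gripper_force: 28.3
```

>>> arm_command(plan=[{"claw": 1,"tx": 0,"ty": 0,"tz": -0.002,"ax": 0,"ay": 0,"az": 0},{"claw": 0.3,"tx": 0,"ty": 0,"tz": -0.001,"ax": 0,"ay": 0,"az": 0},{"claw": 0,"tx": 0,"ty": 0,"tz": 0,"ax": 0,"ay": 0,"az": 0},{"claw": 0,"tx": 0,"ty": 0,"tz": 0,"ax": 0,"ay": 0,"az": 0},{"claw": 0,"tx": 0,"ty": 0,"tz": 0,"ax": 0,"ay": 0,"az": 0},{"claw": 0,"tx": 0,"ty": 0,"tz": -0.03,"ax": 0,"ay": 0,"az": 0},{"claw": 0,"tx": 0,"ty": 0,"tz": -0.04,"ax": 0,"ay": 0,"az": 0},{"claw": 0,"tx": 0,"ty": 0,"tz": -0.04,"ax": 0,"ay": 0,"az": 0},{"claw": 0,"tx": 0,"ty": 0,"tz": -0.03,"ax": 0,"ay": 0,"az": 0},{"claw": 0,"tx": 0,"ty": 0,"tz": 0,"ax": 0,"ay": 0,"az": 0}])

```text
clock: 10.2
tcp_pos: [0.4843, -0.2652, 0.4085]
orientation: [1.882, 2.504, 0.005]
contact_force: [-0.1, -1.0, -0.4]
grip_width: 0.0855
gripper_force: 0.0
```

Run:
```python
from h import *
state(); f=save('wrist','e')
for t in ['cup_blue1','cup_orange']: print(t,[(round(d['confidence'],2),w('wrist',d['location'])) for d in r.tip_of(t,'wrist')[:3]])
print(blue_rim('top',[.484,-.262],.12),blue_rim('wrist',[.484,-.263],.12))
print(to([.5905,-.14,.4]))
```

```text
t 10.2 tcp [ 0.4843 -0.2652  0.4085] yaw_y 16.15 zt [ 0.0092 -0.0031 -1.    ] j [-0.1342  0.307   0.6475  1.8842 -0.2187  1.0109  0.888 ] F [-0.0885 -0.9919 -0.4498] w 0.08551639764594453 gf 0.0
cup_blue1 [(0.92, array([ 0.4795, -0.2606,  0.0391])), (0.75, array([ 0.5852, -0.1018,  0.0064]))]
cup_orange [(0.52, array([ 0.4833, -0.2565,  0.0084]))]
(array([ 0.4824, -0.2624]), np.float64(0.5901639344262295), array([396, 221,  23,  21, 360], dtype=int32)) (array([ 0.4826, -0.2633]), np.float64(1.0), array([ 287,  166,   67,   65, 3376], dtype=int32))
[0.0881 0.1378 0.0008]
```

View pics/e.png

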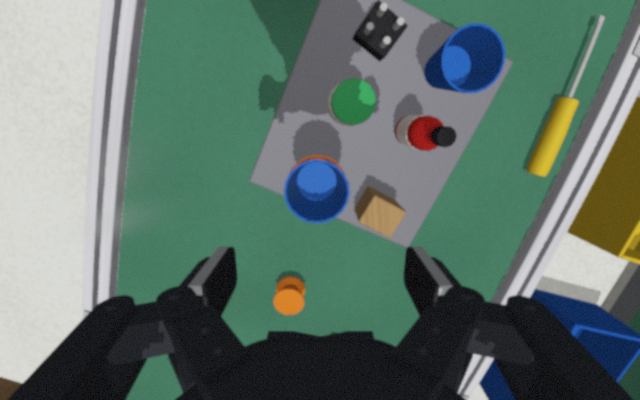

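Blue1 sits nested in orange, with its rim at (317,188). Blue2 is at (472,58). Moving toward blue2.

>>> arm_command(plan=[{"claw": 0,"tx": 0.016,"ty": 0.025,"tz": 0,"ax": 0,"ay": 0,"az": 0},{"claw": 0,"tx": 0.02,"ty": 0.032,"tz": 0,"ax": 0,"ay": 0,"az": 0},{"claw": 0,"tx": 0.02,"ty": 0.032,"tz": 0,"ax": 0,"ay": 0,"az": 0},{"claw": 0,"tx": 0.018,"ty": 0.028,"tz": 0,"ax": 0,"ay": 0,"az": 0},{"claw": 0,"tx": 0.014,"ty": 0.021,"tz": 0,"ax": 0,"ay": 0,"az": 0},{"claw": 0,"tx": 0,"ty": 0,"tz": 0,"ax": 0,"ay": 0,"az": 0},{"claw": 0,"tx": 0,"ty": 0,"tz": 0,"ax": 0,"ay": 0,"az": 0},{"claw": 0,"tx": 0,"ty": 0,"tz": 0,"ax": 0,"ay": 0,"az": 0},{"claw": 0,"tx": 0,"ty": 0,"tz": 0,"ax": 0,"ay": 0,"az": 0},{"claw": 0,"tx": 0,"ty": 0,"tz": 0,"ax": 0,"ay": 0,"az": 0}])

```text
clock: 11.28
tcp_pos: [0.5903, -0.142, 0.4025]
orientation: [-1.889, -2.509, 0.001]
contact_force: [0.0, 0.1, 1.1]
grip_width: 0.0856
gripper_force: 0.0
```

Run:
```python
from h import *
state(); p,q,s=blue_rim('wrist',[.5905,-.107],.09); print(p,q,s); state(); print(to([*p,.234]))
for t in ['bottle','bit_block']: print(t,[(round(d['confidence'],2),w('wrist',d['location'])) for d in r.tip_of(t,'wrist')[:3]])
```

```text
t 11.28 tcp [ 0.5903 -0.142   0.4025] yaw_y 16.05 zt [-0.0008 -0.0002 -1.    ] j [-0.3085  0.411   0.5883  1.7573 -0.2578  1.0518  0.6506] F [0.0094 0.1213 1.1035] w 0.08559984556393686 gf 0.0
[ 0.591 -0.105] 1.0 [ 300  124   62   62 2975]
t 11.33 tcp [ 0.5904 -0.1418  0.4026] yaw_y 16.06 zt [-0.0004 -0.0001 -1.    ] j [-0.3087  0.4109  0.5881  1.757  -0.2579  1.0518  0.6505] F [ 0.398  -0.2462  0.2451] w 0.08540483409882131 gf 0.0
[0.0353 0.0108 0.1686]
bottle [(0.64, array([ 0.5764, -0.1837,  0.0096])), (0.17, array([ 0.5917, -0.1012,  0.0112]))]
bit_block [(0.95, array([ 0.5078, -0.0915,  0.0142]))]
```

>>> arm_command(plan=[{"claw": 0,"tx": 0.018,"ty": 0.0055,"tz": 0,"ax": 0,"ay": 0,"az": 0},{"claw": 0,"tx": 0.0173,"ty": 0.0053,"tz": 0.01,"ax": 0,"ay": 0,"az": 0},{"claw": 0,"tx": 0,"ty": 0,"tz": 0.03,"ax": 0,"ay": 0,"az": 0},{"claw": 0,"tx": 0,"ty": 0,"tz": 0.035,"ax": 0,"ay": 0,"az": 0},{"claw": 0,"tx": 0,"ty": 0,"tz": 0.035,"ax": 0,"ay": 0,"az": 0},{"claw": 0,"tx": 0,"ty": 0,"tz": 0.03,"ax": 0,"ay": 0,"az": 0},{"claw": 0,"tx": 0,"ty": 0,"tz": 0.02,"ax": 0,"ay": 0,"az": 0},{"claw": 0,"tx": 0,"ty": 0,"tz": 0.0086,"ax": 0,"ay": 0,"az": 0},{"claw": 0,"tx": 0,"ty": 0,"tz": 0,"ax": 0,"ay": 0,"az": 0},{"claw": 0,"tx": 0,"ty": 0,"tz": 0,"ax": 0,"ay": 0,"az": 0}])

```text
clock: 12.27
tcp_pos: [0.592, -0.104, 0.2348]
orientation: [1.887, 2.511, 0.0]
contact_force: [-0.0, -1.3, 0.3]
grip_width: 0.0856
gripper_force: 0.0
```

>>> arm_command(plan=[{"claw": 1,"tx": 0,"ty": 0,"tz": 0,"ax": 0,"ay": 0,"az": 0},{"claw": 1,"tx": 0,"ty": 0,"tz": 0,"ax": 0,"ay": 0,"az": 0},{"claw": 1,"tx": 0,"ty": 0,"tz": 0,"ax": 0,"ay": 0,"az": 0},{"claw": 1,"tx": 0,"ty": 0,"tz": 0,"ax": 0,"ay": 0,"az": 0},{"claw": 1,"tx": 0,"ty": 0,"tz": 0,"ax": 0,"ay": 0,"az": 0},{"claw": 1,"tx": 0,"ty": 0,"tz": 0,"ax": 0,"ay": 0,"az": 0},{"claw": 1,"tx": 0,"ty": 0,"tz": 0,"ax": 0,"ay": 0,"az": 0},{"claw": 1,"tx": 0,"ty": 0,"tz": 0,"ax": 0,"ay": 0,"az": 0},{"claw": 1,"tx": 0,"ty": 0,"tz": 0,"ax": 0,"ay": 0,"az": 0},{"claw": 1,"tx": 0,"ty": 0,"tz": 0,"ax": 0,"ay": 0,"az": 0}], squeeze=25)

```text
clock: 13.1
tcp_pos: [0.5924, -0.1041, 0.2362]
orientation: [1.885, 2.51, 0.003]
contact_force: [-0.8, -0.3, 6.7]
grip_width: 0.0594
gripper_force: 25.7
```

>>> arm_command(plan=[{"claw": 1,"tx": 0,"ty": 0,"tz": -0.02,"ax": 0,"ay": 0,"az": 0},{"claw": 1,"tx": 0,"ty": 0,"tz": -0.03,"ax": 0,"ay": 0,"az": 0},{"claw": 1,"tx": 0,"ty": 0,"tz": -0.04,"ax": 0,"ay": 0,"az": 0},{"claw": 1,"tx": 0,"ty": 0,"tz": -0.04,"ax": 0,"ay": 0,"az": 0},{"claw": 1,"tx": 0,"ty": 0,"tz": -0.03,"ax": 0,"ay": 0,"az": 0},{"claw": 1,"tx": 0,"ty": 0,"tz": -0.02,"ax": 0,"ay": 0,"az": 0},{"claw": 1,"tx": 0,"ty": 0,"tz": 0,"ax": 0,"ay": 0,"az": 0},{"claw": 1,"tx": 0,"ty": 0,"tz": 0,"ax": 0,"ay": 0,"az": 0},{"claw": 1,"tx": 0,"ty": 0,"tz": 0,"ax": 0,"ay": 0,"az": 0},{"claw": 1,"tx": 0,"ty": 0,"tz": 0,"ax": 0,"ay": 0,"az": 0}])

```text
clock: 13.93
tcp_pos: [0.5912, -0.1033, 0.4127]
orientation: [-1.885, -2.511, 0.002]
contact_force: [0.0, -0.1, -1.4]
grip_width: 0.0596
gripper_force: 27.3
```

Run:
```python
from h import *
o,M=state(); print(blue_rim('wrist',o['tcp_pos'],o['tcp_pos'][2]-.144)); print(blue_rim('top',[.4825,-.263],.12)); print(to([.4825,-.263,.40]))
```

```text
t 13.93 tcp [ 0.5912 -0.1033  0.4127] yaw_y 16.2 zt [-0.0024  0.0002 -1.    ] j [-0.3811  0.3881  0.5928  1.7623 -0.2435  1.0676  0.579 ] F [ 0.043  -0.0818 -1.4115] w 0.059590900643066914 gf 27.289824848994613
(array([ 0.5905, -0.102 ]), np.float64(0.8135135135135135), array([  253,   197,   134,   141, 13605], dtype=int32))
(array([ 0.4828, -0.2627]), np.float64(0.6290322580645161), array([396, 221,  22,  21, 365], dtype=int32))
[-0.1229 -0.149   0.013 ]
```

>>> arm_command(plan=[{"claw": 1,"tx": -0.018,"ty": -0.022,"tz": 0,"ax": 0,"ay": 0,"az": 0},{"claw": 1,"tx": -0.024,"ty": -0.029,"tz": 0,"ax": 0,"ay": 0,"az": 0},{"claw": 1,"tx": -0.024,"ty": -0.029,"tz": 0,"ax": 0,"ay": 0,"az": 0},{"claw": 1,"tx": -0.024,"ty": -0.029,"tz": 0,"ax": 0,"ay": 0,"az": 0},{"claw": 1,"tx": -0.02,"ty": -0.024,"tz": 0,"ax": 0,"ay": 0,"az": 0},{"claw": 1,"tx": -0.0139,"ty": -0.016,"tz": 0,"ax": 0,"ay": 0,"az": 0},{"claw": 1,"tx": 0,"ty": 0,"tz": 0.02,"ax": 0,"ay": 0,"az": 0},{"claw": 1,"tx": 0,"ty": 0,"tz": 0.018,"ax": 0,"ay": 0,"az": 0},{"claw": 1,"tx": 0,"ty": 0,"tz": 0,"ax": 0,"ay": 0,"az": 0},{"claw": 1,"tx": 0,"ty": 0,"tz": 0,"ax": 0,"ay": 0,"az": 0}])

```text
clock: 14.87
tcp_pos: [0.4829, -0.2639, 0.3751]
orientation: [-1.885, -2.51, 0.002]
contact_force: [0.7, 0.1, -0.7]
grip_width: 0.0595
gripper_force: 27.4
```

Run:
```python
from h import *
o,M=state(); print(blue_rim('wrist',o['tcp_pos'],o['tcp_pos'][2]-.144)); state(); print(to([.4825,-.263,.294]))
save('scene','g'); im=cv2.imread('pics/g.png')[130:290,150:350]; cv2.imwrite('pics/gc.png',cv2.resize(im,None,fx=4,fy=3.75))
```

```text
t 14.87 tcp [ 0.4829 -0.2639  0.3751] yaw_y 16.19 zt [-0.0032  0.0006 -1.    ] j [-0.1235  0.3506  0.641   1.919  -0.253   0.9559  0.919 ] F [ 0.6632  0.1368 -0.7164] w 0.05947149783795321 gf 27.441522841108963
(array([ 0.4827, -0.2622]), np.float64(0.5245901639344263), array([  253,   169,   134,   169, 15634], dtype=int32))
t 14.92 tcp [ 0.4834 -0.2641  0.376 ] yaw_y 16.21 zt [-0.0011 -0.     -1.    ] j [-0.1239  0.3497  0.6414  1.9177 -0.2529  0.956   0.9189] F [-0.2556  0.4241 -0.2626] w 0.05961140974053342 gf 27.441714063752443
[ 0.0012 -0.0004  0.082 ]
```

View pics/gc.png

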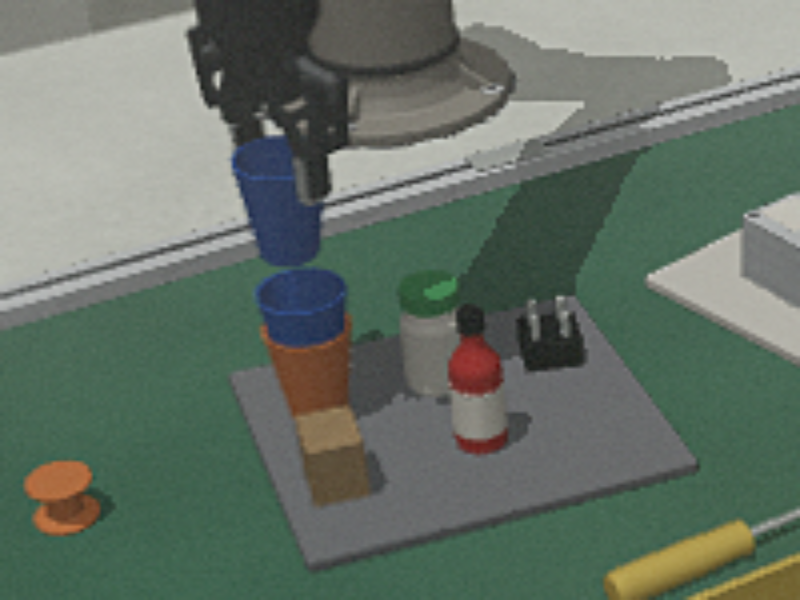

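Blue2 hangs above the stack (foot at 289,255; stack rim at 302,290) and everything else is in place. Lowering and pressing.

>>> arm_command(plan=[{"claw": 1,"tx": 0,"ty": 0,"tz": 0.025,"ax": 0,"ay": 0,"az": 0},{"claw": 1,"tx": 0,"ty": 0,"tz": 0.02,"ax": 0,"ay": 0,"az": 0},{"claw": 1,"tx": 0,"ty": 0,"tz": 0.014,"ax": 0,"ay": 0,"az": 0},{"claw": 1,"tx": 0,"ty": 0,"tz": 0.008,"ax": 0,"ay": 0,"az": 0},{"claw": 1,"tx": 0,"ty": 0,"tz": 0.006,"ax": 0,"ay": 0,"az": 0},{"claw": 1,"tx": 0,"ty": 0,"tz": 0.004,"ax": 0,"ay": 0,"az": 0},{"claw": 1,"tx": 0,"ty": 0,"tz": 0.002,"ax": 0,"ay": 0,"az": 0},{"claw": 1,"tx": 0,"ty": 0,"tz": 0,"ax": 0,"ay": 0,"az": 0},{"claw": 1,"tx": 0,"ty": 0,"tz": 0,"ax": 0,"ay": 0,"az": 0},{"claw": 1,"tx": 0,"ty": 0,"tz": 0,"ax": 0,"ay": 0,"az": 0}])

```text
clock: 15.8
tcp_pos: [0.4834, -0.2643, 0.2977]
orientation: [1.886, 2.512, 0.001]
contact_force: [0.1, 0.7, -0.3]
grip_width: 0.0596
gripper_force: 27.4
```

>>> arm_command(plan=[{"claw": 1,"tx": 0,"ty": 0,"tz": 0.002,"ax": 0,"ay": 0,"az": 0},{"claw": 1,"tx": 0,"ty": 0,"tz": 0.002,"ax": 0,"ay": 0,"az": 0},{"claw": 1,"tx": 0,"ty": 0,"tz": 0.002,"ax": 0,"ay": 0,"az": 0},{"claw": 1,"tx": 0,"ty": 0,"tz": 0,"ax": 0,"ay": 0,"az": 0},{"claw": 1,"tx": 0,"ty": 0,"tz": 0,"ax": 0,"ay": 0,"az": 0},{"claw": 1,"tx": 0,"ty": 0,"tz": 0,"ax": 0,"ay": 0,"az": 0},{"claw": 1,"tx": 0,"ty": 0,"tz": 0,"ax": 0,"ay": 0,"az": 0},{"claw": 1,"tx": 0,"ty": 0,"tz": 0,"ax": 0,"ay": 0,"az": 0},{"claw": 1,"tx": 0,"ty": 0,"tz": 0,"ax": 0,"ay": 0,"az": 0},{"claw": 1,"tx": 0,"ty": 0,"tz": 0,"ax": 0,"ay": 0,"az": 0}])

```text
clock: 16.63
tcp_pos: [0.4855, -0.2661, 0.2955]
orientation: [1.882, 2.504, 0.005]
contact_force: [-1.3, 1.9, 28.2]
grip_width: 0.0597
gripper_force: 27.7
```

>>> arm_command(plan=[{"claw": 1,"tx": 0,"ty": 0,"tz": -0.002,"ax": 0,"ay": 0,"az": 0},{"claw": 0.3,"tx": 0,"ty": 0,"tz": -0.001,"ax": 0,"ay": 0,"az": 0},{"claw": 0,"tx": 0,"ty": 0,"tz": 0,"ax": 0,"ay": 0,"az": 0},{"claw": 0,"tx": 0,"ty": 0,"tz": 0,"ax": 0,"ay": 0,"az": 0},{"claw": 0,"tx": 0,"ty": 0,"tz": 0,"ax": 0,"ay": 0,"az": 0},{"claw": 0,"tx": 0,"ty": 0,"tz": -0.03,"ax": 0,"ay": 0,"az": 0},{"claw": 0,"tx": 0,"ty": 0,"tz": -0.04,"ax": 0,"ay": 0,"az": 0},{"claw": 0,"tx": 0,"ty": 0,"tz": -0.04,"ax": 0,"ay": 0,"az": 0},{"claw": 0,"tx": 0,"ty": 0,"tz": -0.01,"ax": 0,"ay": 0,"az": 0},{"claw": 0,"tx": 0,"ty": 0,"tz": 0,"ax": 0,"ay": 0,"az": 0}])

```text
clock: 17.47
tcp_pos: [0.4838, -0.2651, 0.4172]
orientation: [1.883, 2.507, 0.004]
contact_force: [1.3, 0.1, -0.5]
grip_width: 0.0854
gripper_force: 0.0
```

Run:
```python
from h import *
o,M=state(); print(blue_rim('wrist',[.483,-.263],.15)); state()
print(blue_rim('top',[.483,-.263],.15)); print(to([.5185,.16,.40]))
for c in ['wrist','top']: print(c,[(round(d['confidence'],2),w(c,d['location'])) for d in r.tip_of('cup_orange',c)[:3]+r.tip_of('cup_blue1',c)[:3]])
```

```text
t 17.47 tcp [ 0.4838 -0.2651  0.4172] yaw_y 16.18 zt [ 0.0059 -0.0016 -1.    ] j [-0.1527  0.2997  0.6696  1.8753 -0.2166  1.033   0.8883] F [ 1.257   0.0635 -0.5249] w 0.08542517498016707 gf 0.0
(array([ 0.4805, -0.2607]), np.float64(0.975), array([ 282,  161,   71,   73, 4009], dtype=int32))
t 17.52 tcp [ 0.4833 -0.2643  0.4149] yaw_y 16.21 zt [ 0.0024 -0.0003 -1.    ] j [-0.1523  0.3019  0.6683  1.8783 -0.2173  1.0318  0.8889] F [-0.8038  0.7335 -0.4275] w 0.08525709647337731 gf 0.0
(array([ 0.4814, -0.2598]), np.float64(0.5846153846153846), array([396, 220,  25,  22, 409], dtype=int32))
[0.3971 0.1525 0.0136]
wrist [(0.77, array([ 0.4788, -0.2565,  0.009 ])), (0.74, array([ 0.4767, -0.2582,  0.0657])), (0.66, array([ 0.4815, -0.2627,  0.0362])), (0.49, array([ 0.4921, -0.4486, -0.0076]))]
top [(0.52, array([ 0.482 , -0.265 ,  0.0084])), (0.87, array([ 0.4859, -0.2648,  0.0709])), (0.45, array([ 0.4834, -0.2619,  0.0421])), (0.26, array([0.4028, 0.2602, 0.1682]))]
```

The stack looks properly nested: the rim fit at z=0.15 has 97% inliers. On to the key.

>>> arm_command(plan=[{"claw": 0,"tx": 0.03,"ty": 0.0115,"tz": 0,"ax": 0,"ay": 0,"az": 0},{"claw": 0,"tx": 0.038,"ty": 0.0146,"tz": 0,"ax": 0,"ay": 0,"az": 0},{"claw": 0,"tx": 0.038,"ty": 0.0146,"tz": 0,"ax": 0,"ay": 0,"az": 0},{"claw": 0,"tx": 0.038,"ty": 0.0146,"tz": 0,"ax": 0,"ay": 0,"az": 0},{"claw": 0,"tx": 0.038,"ty": 0.0146,"tz": 0,"ax": 0,"ay": 0,"az": 0},{"claw": 0,"tx": 0.038,"ty": 0.0146,"tz": 0,"ax": 0,"ay": 0,"az": 0},{"claw": 0,"tx": 0.038,"ty": 0.0146,"tz": 0,"ax": 0,"ay": 0,"az": 0},{"claw": 0,"tx": 0.038,"ty": 0.0146,"tz": 0,"ax": 0,"ay": 0,"az": 0},{"claw": 0,"tx": 0.038,"ty": 0.0146,"tz": 0,"ax": 0,"ay": 0,"az": 0},{"claw": 0,"tx": 0.038,"ty": 0.0146,"tz": 0,"ax": 0,"ay": 0,"az": 0}])

```text
clock: 18.6
tcp_pos: [0.5162, 0.1349, 0.4131]
orientation: [-1.886, -2.512, 0.002]
contact_force: [0.5, -0.7, 0.0]
grip_width: 0.0854
gripper_force: 0.0
```

>>> arm_command(plan=[{"claw": 0,"tx": 0.025,"ty": 0.009,"tz": 0.02,"ax": 0,"ay": 0,"az": 0},{"claw": 0,"tx": 0,"ty": 0,"tz": 0.02,"ax": 0,"ay": 0,"az": 0},{"claw": 0,"tx": 0,"ty": 0,"tz": 0.02,"ax": 0,"ay": 0,"az": 0},{"claw": 0,"tx": 0,"ty": 0,"tz": 0,"ax": 0,"ay": 0,"az": -7},{"claw": 0,"tx": 0,"ty": 0,"tz": 0,"ax": 0,"ay": 0,"az": -7},{"claw": 0,"tx": 0,"ty": 0,"tz": 0,"ax": 0,"ay": 0,"az": 0},{"claw": 0,"tx": 0,"ty": 0,"tz": 0,"ax": 0,"ay": 0,"az": 0},{"claw": 0,"tx": 0,"ty": 0,"tz": 0,"ax": 0,"ay": 0,"az": 0},{"claw": 0,"tx": 0,"ty": 0,"tz": 0,"ax": 0,"ay": 0,"az": 0},{"claw": 0,"tx": 0,"ty": 0,"tz": 0,"ax": 0,"ay": 0,"az": 0}])

```text
clock: 19.43
tcp_pos: [0.5183, 0.1594, 0.3542]
orientation: [1.568, 2.722, 0.0]
contact_force: [0.4, -0.3, 1.0]
grip_width: 0.0856
gripper_force: 0.0
```

```bash
cat >> h.py <<'E'
def keyfit(c='wrist',P=(.5185,.198),zt=.116):
    "fit the cross (top face, z=zt): template overlap of red pixels in the world plane"
    from scipy.optimize import minimize
    f=r.grab_frame(c); hsv=cv2.cvtColor(f,cv2.COLOR_RGB2HSV)
    m=cv2.inRange(hsv,(0,130,60),(6,255,255))|cv2.inRange(hsv,(172,130,60),(180,255,255))
    u,v=proj(c,[*P,zt]); yy,xx=np.mgrid[int(v)-45:int(v)+45,int(u)-45:int(u)+45]; ok=(yy>=0)&(yy<400)&(xx>=0)&(xx<640); yy,xx=yy[ok],xx[ok]
    W=np.array([ray(c,a,b,zt)[:2] for a,b in zip(xx,yy)]); red=m[yy,xx]>0
    # keep the bright top face: sides are darker
    val=hsv[yy,xx,2]; 
    def cost(p,full=False):
        C,S=np.cos(p[2]),np.sin(p[2]); d=W-p[:2]; a=np.abs(d@[C,S]); b=np.abs(d@[-S,C])
        sd=np.maximum(np.minimum(np.maximum(a-.017,b-.0065),np.maximum(b-.017,a-.0065)),-.02)
        ins=1/(1+np.exp(np.clip(sd/.0006,-50,50))); return np.mean((ins-red)**2)/np.mean(red)
    best=min((minimize(cost,[*P,a],method='Nelder-Mead',options=dict(initial_simplex=[[*P,a],[P[0]+.004,P[1],a],[P[0],P[1]+.004,a],[*P,a+.2]],xatol=1e-5,fatol=1e-6)) for a in np.radians([0,22,45,67])),key=lambda q:q.fun)
    return best.x[:2],np.degrees(best.x[2])%90,best.fun,red.sum()
E
python3 - <<'E'
from h import *
state(); print(keyfit()); 
print([(round(d['confidence'],2),w('wrist',d['location'])) for d in r.tip_of('key_grip','wrist')+r.tip_of('radio','wrist')])
f=save('wrist','k'); state()
u,v=proj('wrist',[.55,.2,.08]); print(u,v)
x0,y0=max(int(u)-100,0),max(int(v)-100,0); cv2.imwrite('pics/kc.png',cv2.resize(f[y0:y0+200,x0:x0+200,::-1],None,fx=3,fy=3)); print(x0,y0)
E
```

```text
t 19.43 tcp [0.5183 0.1594 0.3542] yaw_y 30.1 zt [ 0.0001  0.0001 -1.    ] j [-0.7336  0.3302  0.3943  1.9468 -0.1605  0.8944  0.2677] F [ 0.3936 -0.3083  0.9959] w 0.08556099756528149 gf 0.0Traceback (most recent call last):
  File "<stdin>", line 2, in <module>
  File "h.py", line 50, in keyfit
    W=np.array([ray(c,a,b,zt)[:2] for a,b in zip(xx,yy)]); red=m[yy,xx]>0
                ~~~^^^^^^^^^^
  File "h.py", line 16, in ray
    Rm,t=campose(c); d=Rm@np.array([x,-y,-1]); return t+d*(z-t[2])/d[2]
         ~~~~~~~^^^
  File "h.py", line 5, in campose
    m=r.camera_model(c)
ValueError: time passes only in moves, steps and waits
```

```bash
python3 - <<'E'
s=open('h.py').read()
s=s.replace("W=np.array([ray(c,a,b,zt)[:2] for a,b in zip(xx,yy)]); red","W=rays(c,np.c_[xx,yy],zt); red").replace("W=np.array([ray(c,a,b,z)[:2] for a,b in cs])","W=rays(c,cs,z)")
s+='''
def rays(c,uv,z):
    m=r.camera_model(c); Rm,t=campose(c)
    K=np.array([[m['fx'],0,m['cx']],[0,m['fy'],m['cy']],[0,0,1]])
    q=cv2.undistortPoints(np.array(uv,float)[:,None],K,np.array([m['k1'],0,0,0,0]))[:,0]
    d=np.c_[q[:,0],-q[:,1],-np.ones(len(q))]@Rm.T
    return (t+d*((z-t[2])/d[:,2])[:,None])[:,:2]
'''
open('h.py','w').write(s)
E
python3 - <<'E'
from h import *
state(); print(keyfit()); 
print([(round(d['confidence'],2),w('wrist',d['location'])) for d in r.tip_of('key_grip','wrist')+r.tip_of('radio','wrist')])
f=save('wrist','k'); state()
u,v=proj('wrist',[.55,.2,.08]); print(u,v)
x0,y0=max(int(u)-100,0),max(int(v)-100,0); cv2.imwrite('pics/kc.png',cv2.resize(f[y0:y0+200,x0:x0+200,::-1],None,fx=3,fy=3)); print(x0,y0)
E
```

```text
t 19.48 tcp [0.5183 0.1595 0.3542] yaw_y 30.13 zt [ 0.0002  0.0001 -1.    ] j [-0.7336  0.3302  0.3942  1.9468 -0.1604  0.8944  0.268 ] F [ 0.4394 -0.8688  0.666 ] w 0.08541469270407835 gf 0.0
(array([0.5184, 0.1976]), np.float64(31.275106426179953), np.float64(0.21658131944926018), np.int64(1071))
[(0.69, array([0.558 , 0.1752, 0.0169]))]
t 19.68 tcp [0.5183 0.1595 0.3542] yaw_y 30.18 zt [ 0.0002  0.0002 -1.    ] j [-0.7335  0.3302  0.3939  1.9468 -0.1603  0.8944  0.2687] F [ 0.4833  0.6325 -0.4523] w 0.08561177276331697 gf 0.0
374.07618344903193 179.40805823305263
274 79
```

View pics/kc.png

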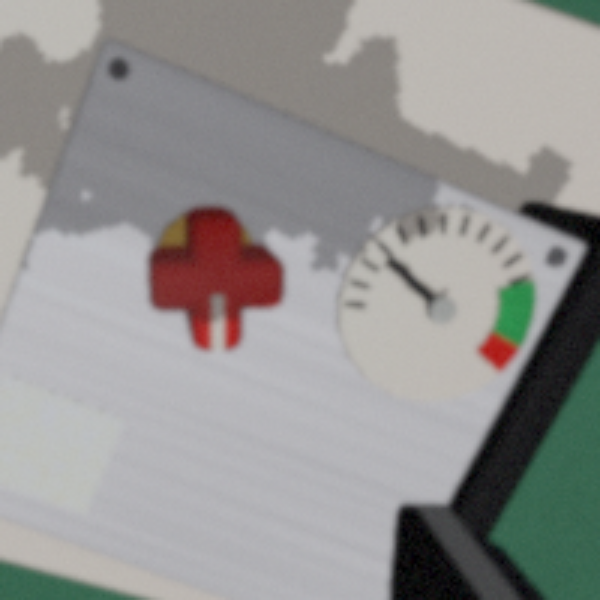

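The crop shows the cross at (215,290), aligned with the tool. The gauge centre is (442,310), with the pointer at about 136° against a scale start of about 180° and green from 18° to -24°. So the key already stands near 1.3 rad and needs about 230° more. I'll turn the gripper back 91° so one stroke is enough.

>>> arm_command(plan=[{"claw": 0,"tx": 0.017,"ty": 0.01,"tz": 0,"ax": 0,"ay": 0,"az": 0},{"claw": 0,"tx": 0.016,"ty": 0.0095,"tz": 0,"ax": 0,"ay": 0,"az": -7},{"claw": 0,"tx": 0,"ty": 0,"tz": 0,"ax": 0,"ay": 0,"az": -7},{"claw": 0,"tx": 0,"ty": 0,"tz": 0,"ax": 0,"ay": 0,"az": -7},{"claw": 0,"tx": 0,"ty": 0,"tz": 0,"ax": 0,"ay": 0,"az": -7},{"claw": 0,"tx": 0,"ty": 0,"tz": 0,"ax": 0,"ay": 0,"az": -7},{"claw": 0,"tx": 0,"ty": 0,"tz": 0,"ax": 0,"ay": 0,"az": -7},{"claw": 0,"tx": 0,"ty": 0,"tz": 0,"ax": 0,"ay": 0,"az": -7},{"claw": 0,"tx": 0,"ty": 0,"tz": 0,"ax": 0,"ay": 0,"az": -7},{"claw": 0,"tx": 0,"ty": 0,"tz": 0,"ax": 0,"ay": 0,"az": -7}])

```text
clock: 20.52
tcp_pos: [0.5185, 0.1978, 0.3541]
orientation: [-0.097, 3.14, 0.0]
contact_force: [-0.5, -1.2, -0.2]
grip_width: 0.0852
gripper_force: 0.0
```

>>> arm_command(plan=[{"claw": 0,"tx": 0,"ty": 0,"tz": 0,"ax": 0,"ay": 0,"az": -7},{"claw": 0,"tx": 0,"ty": 0,"tz": 0,"ax": 0,"ay": 0,"az": -7},{"claw": 0,"tx": 0,"ty": 0,"tz": 0,"ax": 0,"ay": 0,"az": -7},{"claw": 0,"tx": 0,"ty": 0,"tz": 0,"ax": 0,"ay": 0,"az": -7},{"claw": 0,"tx": 0,"ty": 0,"tz": 0,"ax": 0,"ay": 0,"az": 0},{"claw": 0,"tx": 0,"ty": 0,"tz": 0,"ax": 0,"ay": 0,"az": 0},{"claw": 0,"tx": 0,"ty": 0,"tz": 0,"ax": 0,"ay": 0,"az": 0},{"claw": 0,"tx": 0,"ty": 0,"tz": 0,"ax": 0,"ay": 0,"az": 0},{"claw": 0,"tx": 0,"ty": 0,"tz": 0,"ax": 0,"ay": 0,"az": 0},{"claw": 0,"tx": 0,"ty": 0,"tz": 0,"ax": 0,"ay": 0,"az": 0}])

```text
clock: 21.35
tcp_pos: [0.5185, 0.1979, 0.3541]
orientation: [-0.843, 3.026, -0.0]
contact_force: [1.0, -0.2, 0.2]
grip_width: 0.0855
gripper_force: 0.0
```

Run:
```python
from h import *
state(); print(keyfit()); state(); print(to([.5188,.1975,.259]))
print([(round(d['confidence'],2),w('wrist',d['location'])) for d in r.tip_of('key_grip','wrist')])
```

```text
t 21.35 tcp [0.5185 0.1979 0.3541] yaw_y 121.15 zt [ 0.  0. -1.] j [-0.5203  0.3361  0.0534  1.8997 -0.0223  0.9063  1.6583] F [ 0.954  -0.2148  0.1806] w 0.08550176820986866 gf 0.0
(array([0.5163, 0.1942]), np.float64(26.242436676306852), np.float64(0.23512864046086618), np.int64(1090))
t 21.4 tcp [0.5185 0.1979 0.3541] yaw_y 121.16 zt [-0. -0. -1.] j [-0.5202  0.3361  0.0533  1.8998 -0.0223  0.9063  1.6585] F [0.1892 0.4547 0.2964] w 0.0851484527485961 gf 0.0
[-0.0001 -0.0005  0.0951]
[(0.67, array([0.5207, 0.1948, 0.101 ]))]
```

>>> arm_command(plan=[{"claw": 0,"tx": 0,"ty": -0.0008,"tz": 0.02,"ax": 0,"ay": 0,"az": 0},{"claw": 0,"tx": 0,"ty": 0,"tz": 0.025,"ax": 0,"ay": 0,"az": 0},{"claw": 0,"tx": 0,"ty": 0,"tz": 0.025,"ax": 0,"ay": 0,"az": 0},{"claw": 0,"tx": 0,"ty": 0,"tz": 0.018,"ax": 0,"ay": 0,"az": 0},{"claw": 0,"tx": 0,"ty": 0,"tz": 0.01,"ax": 0,"ay": 0,"az": 0},{"claw": 0,"tx": 0,"ty": 0,"tz": 0,"ax": 0,"ay": 0,"az": 0},{"claw": 0,"tx": 0,"ty": 0,"tz": 0,"ax": 0,"ay": 0,"az": 0},{"claw": 0,"tx": 0,"ty": 0,"tz": 0,"ax": 0,"ay": 0,"az": 0},{"claw": 0,"tx": 0,"ty": 0,"tz": 0,"ax": 0,"ay": 0,"az": 0},{"claw": 0,"tx": 0,"ty": 0,"tz": 0,"ax": 0,"ay": 0,"az": 0}], squeeze=60)

```text
clock: 22.28
tcp_pos: [0.5194, 0.1973, 0.2573]
orientation: [-0.844, 3.024, 0.001]
contact_force: [0.1, 0.7, -0.4]
grip_width: 0.0851
gripper_force: 0.0
```

>>> arm_command(plan=[{"claw": 1,"tx": 0,"ty": 0,"tz": 0,"ax": 0,"ay": 0,"az": 0},{"claw": 1,"tx": 0,"ty": 0,"tz": 0,"ax": 0,"ay": 0,"az": 0},{"claw": 1,"tx": 0,"ty": 0,"tz": 0,"ax": 0,"ay": 0,"az": 0},{"claw": 1,"tx": 0,"ty": 0,"tz": 0,"ax": 0,"ay": 0,"az": 0},{"claw": 1,"tx": 0,"ty": 0,"tz": 0,"ax": 0,"ay": 0,"az": 0},{"claw": 1,"tx": 0,"ty": 0,"tz": 0,"ax": 0,"ay": 0,"az": 0},{"claw": 1,"tx": 0,"ty": 0,"tz": 0,"ax": 0,"ay": 0,"az": 0},{"claw": 1,"tx": 0,"ty": 0,"tz": 0,"ax": 0,"ay": 0,"az": 0},{"claw": 1,"tx": 0,"ty": 0,"tz": 0,"ax": 0,"ay": 0,"az": 0},{"claw": 1,"tx": 0,"ty": 0,"tz": 0,"ax": 0,"ay": 0,"az": 0}])

```text
clock: 23.12
tcp_pos: [0.5197, 0.1958, 0.2568]
orientation: [-0.843, 3.026, -0.002]
contact_force: [-0.1, -3.8, 6.0]
grip_width: 0.0334
gripper_force: 59.7
```

Run:
```python
from h import *
o,M=state(); print(o['moment'])
```

```text
t 23.12 tcp [0.5197 0.1958 0.2568] yaw_y 121.12 zt [ 0.0013 -0.0012 -1.    ] j [-0.5084  0.4702  0.0447  1.9685 -0.0288  0.7029  1.6675] F [-0.0628 -3.8457  6.0287] w 0.03336896404930279 gf 59.69651699066162
[-0.7731 -0.0356  0.1748]
```

>>> arm_command(plan=[{"claw": 1,"tx": 0,"ty": -0.0015,"tz": 0,"ax": 0,"ay": 0,"az": 3},{"claw": 1,"tx": 0,"ty": 0,"tz": 0,"ax": 0,"ay": 0,"az": 5},{"claw": 1,"tx": 0,"ty": 0,"tz": 0,"ax": 0,"ay": 0,"az": 6},{"claw": 1,"tx": 0,"ty": 0,"tz": 0,"ax": 0,"ay": 0,"az": 6},{"claw": 1,"tx": 0,"ty": 0,"tz": 0,"ax": 0,"ay": 0,"az": 6},{"claw": 1,"tx": 0,"ty": 0,"tz": 0,"ax": 0,"ay": 0,"az": 6},{"claw": 1,"tx": 0,"ty": 0,"tz": 0,"ax": 0,"ay": 0,"az": 6},{"claw": 1,"tx": 0,"ty": 0,"tz": 0,"ax": 0,"ay": 0,"az": 6},{"claw": 1,"tx": 0,"ty": 0,"tz": 0,"ax": 0,"ay": 0,"az": 4},{"claw": 1,"tx": 0,"ty": 0,"tz": 0,"ax": 0,"ay": 0,"az": 2}], squeeze=80)

```text
clock: 23.95
tcp_pos: [0.52, 0.1955, 0.2569]
orientation: [0.519, 3.098, -0.0]
contact_force: [-1.9, -2.5, 7.4]
grip_width: 0.0328
gripper_force: 78.9
```

Run:
```python
from h import *
o,M=state(); print(o['moment'])
```

```text
t 23.95 tcp [0.52   0.1955 0.2569] yaw_y 70.98 zt [ 0.0005 -0.0002 -1.    ] j [-0.6823  0.4823  0.2686  1.9802 -0.191   0.7027  0.9421] F [-1.9236 -2.5251  7.4495] w 0.032823474550641475 gf 78.87229442596436
[-0.4825  0.3581  0.1542]
```

>>> arm_command(plan=[{"claw": 1,"tx": 0,"ty": 0,"tz": 0,"ax": 0,"ay": 0,"az": 4},{"claw": 1,"tx": 0,"ty": 0,"tz": 0,"ax": 0,"ay": 0,"az": 6},{"claw": 1,"tx": 0,"ty": 0,"tz": 0,"ax": 0,"ay": 0,"az": 7},{"claw": 1,"tx": 0,"ty": 0,"tz": 0,"ax": 0,"ay": 0,"az": 7},{"claw": 1,"tx": 0,"ty": 0,"tz": 0,"ax": 0,"ay": 0,"az": 7},{"claw": 1,"tx": 0,"ty": 0,"tz": 0,"ax": 0,"ay": 0,"az": 7},{"claw": 1,"tx": 0,"ty": 0,"tz": 0,"ax": 0,"ay": 0,"az": 7},{"claw": 1,"tx": 0,"ty": 0,"tz": 0,"ax": 0,"ay": 0,"az": 7},{"claw": 1,"tx": 0,"ty": 0,"tz": 0,"ax": 0,"ay": 0,"az": 5},{"claw": 1,"tx": 0,"ty": 0,"tz": 0,"ax": 0,"ay": 0,"az": 3}])

```text
clock: 24.78
tcp_pos: [0.52, 0.1953, 0.2569]
orientation: [2.0, 2.423, -0.0]
contact_force: [-3.4, -3.1, 8.8]
grip_width: 0.0329
gripper_force: 79.0
```

>>> arm_command(plan=[{"claw": 1,"tx": 0,"ty": 0,"tz": 0,"ax": 0,"ay": 0,"az": 4},{"claw": 1,"tx": 0,"ty": 0,"tz": 0,"ax": 0,"ay": 0,"az": 6},{"claw": 1,"tx": 0,"ty": 0,"tz": 0,"ax": 0,"ay": 0,"az": 7},{"claw": 1,"tx": 0,"ty": 0,"tz": 0,"ax": 0,"ay": 0,"az": 7},{"claw": 1,"tx": 0,"ty": 0,"tz": 0,"ax": 0,"ay": 0,"az": 7},{"claw": 1,"tx": 0,"ty": 0,"tz": 0,"ax": 0,"ay": 0,"az": 7},{"claw": 1,"tx": 0,"ty": 0,"tz": 0,"ax": 0,"ay": 0,"az": 7},{"claw": 1,"tx": 0,"ty": 0,"tz": 0,"ax": 0,"ay": 0,"az": 7},{"claw": 1,"tx": 0,"ty": 0,"tz": 0,"ax": 0,"ay": 0,"az": 5},{"claw": 1,"tx": 0,"ty": 0,"tz": 0,"ax": 0,"ay": 0,"az": 3}])

```text
clock: 25.62
tcp_pos: [0.5198, 0.1953, 0.2568]
orientation: [2.943, 1.099, -0.001]
contact_force: [-3.7, -1.6, 10.2]
grip_width: 0.0327
gripper_force: 79.2
```

Run:
```python
from h import *
o,M=state(); print(o['moment'])
f=save('wrist','m'); print(proj('wrist',[.586,.217,.079]))
```

```text
t 25.62 tcp [0.5198 0.1953 0.2568] yaw_y -49.05 zt [-0.0003 -0.0003 -1.    ] j [-1.0787  0.6189  0.8215  2.0049 -0.6376  0.7942 -0.7366] F [-3.7142 -1.6317 10.1724] w 0.03267961620256515 gf 79.23157811164856
[-0.669   0.7379  0.1994]
(np.float64(373.78638737783893), np.float64(131.74997792379355))
```

>>> arm_command(plan=[{"claw": 1,"tx": 0,"ty": 0,"tz": 0,"ax": 0,"ay": 0,"az": 4},{"claw": 1,"tx": 0,"ty": 0,"tz": 0,"ax": 0,"ay": 0,"az": 6},{"claw": 1,"tx": 0,"ty": 0,"tz": 0,"ax": 0,"ay": 0,"az": 7},{"claw": 1,"tx": 0,"ty": 0,"tz": 0,"ax": 0,"ay": 0,"az": 7},{"claw": 1,"tx": 0,"ty": 0,"tz": 0,"ax": 0,"ay": 0,"az": 7},{"claw": 1,"tx": 0,"ty": 0,"tz": 0,"ax": 0,"ay": 0,"az": 7},{"claw": 1,"tx": 0,"ty": 0,"tz": 0,"ax": 0,"ay": 0,"az": 7},{"claw": 1,"tx": 0,"ty": 0,"tz": 0,"ax": 0,"ay": 0,"az": 5},{"claw": 1,"tx": 0,"ty": 0,"tz": 0,"ax": 0,"ay": 0,"az": 4},{"claw": 1,"tx": 0,"ty": 0,"tz": 0,"ax": 0,"ay": 0,"az": 2}])

```text
clock: 26.5
tcp_pos: [0.5198, 0.1954, 0.2568]
orientation: [3.114, -0.41, -0.001]
contact_force: [-3.9, -1.8, 11.8]
grip_width: 0.0332
gripper_force: 79.7
```

>>> arm_command(plan=[{"claw": 1,"tx": 0,"ty": 0,"tz": 0,"ax": 0,"ay": 0,"az": 0},{"claw": 0.6,"tx": 0,"ty": 0,"tz": 0,"ax": 0,"ay": 0,"az": 0},{"claw": 0,"tx": 0,"ty": 0,"tz": 0,"ax": 0,"ay": 0,"az": 0},{"claw": 0,"tx": 0,"ty": 0,"tz": 0,"ax": 0,"ay": 0,"az": 0},{"claw": 0,"tx": 0,"ty": 0,"tz": 0,"ax": 0,"ay": 0,"az": 0},{"claw": 0,"tx": 0,"ty": 0,"tz": 0,"ax": 0,"ay": 0,"az": 0},{"claw": 0,"tx": 0,"ty": 0,"tz": -0.03,"ax": 0,"ay": 0,"az": 0},{"claw": 0,"tx": 0,"ty": 0,"tz": -0.04,"ax": 0,"ay": 0,"az": 0},{"claw": 0,"tx": 0,"ty": 0,"tz": -0.04,"ax": 0,"ay": 0,"az": 0},{"claw": 0,"tx": 0,"ty": 0,"tz": -0.02,"ax": 0,"ay": 0,"az": 0}])

```text
clock: 27.33
tcp_pos: [0.5207, 0.1952, 0.39]
orientation: [-3.113, 0.406, -0.006]
contact_force: [1.0, 0.8, -0.6]
grip_width: 0.0855
gripper_force: 0.0
```

Run:
```python
from h import *
state(); f=save('wrist','n'); u,v=proj('wrist',[.586,.217,.079]); print(u,v)
x0,y0=max(int(u)-60,0),max(int(v)-60,0)
g=cv2.resize(f[y0:y0+120,x0:x0+120,::-1],(480,480),interpolation=cv2.INTER_CUBIC)
s=r.grab_frame('scene'); g2=cv2.resize(s[200:290,180:300,::-1],None,fx=2.6,fy=5.333) ; g2=cv2.resize(s[190:280,190:250,::-1],(320,480))
cv2.imwrite('pics/nc.png',np.hstack([g,g2])); state()
print(blue_rim('top',[.483,-.263],.15))
```

```text
t 27.33 tcp [0.5207 0.1952 0.39  ] yaw_y -104.85 zt [ 0.0039  0.0013 -1.    ] j [-1.3538  0.6149  1.2761  1.9107 -0.6602  1.1224 -1.6468] F [ 1.0081  0.7536 -0.5735] w 0.08549288375250678 gf 0.0
283.64760499715703 134.23015079642283
t 27.43 tcp [0.521  0.1956 0.3896] yaw_y -104.8 zt [ 0.0056  0.0028 -1.    ] j [-1.3532  0.6151  1.2748  1.911  -0.6624  1.1201 -1.6452] F [-0.0967  0.7623  0.0121] w 0.08523255953639439 gf 0.0
(array([ 0.4818, -0.2611]), np.float64(0.7076923076923077), array([396, 220,  25,  22, 426], dtype=int32))
```

View pics/nc.png

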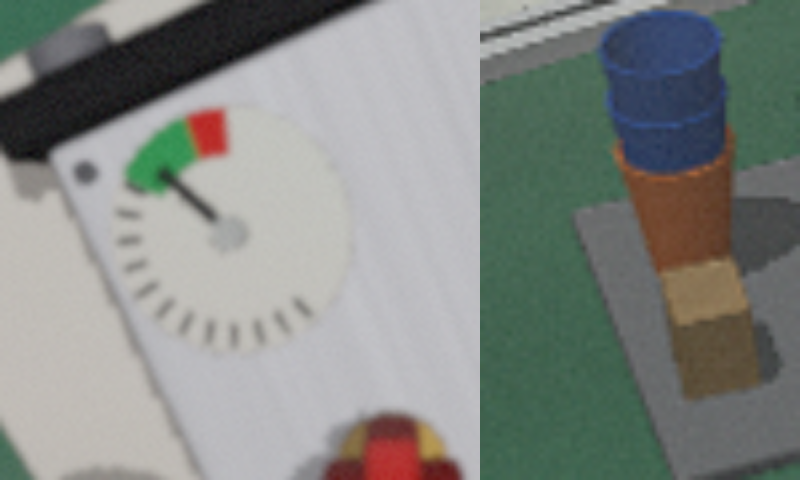

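The pointer stands inside the green, about 15° past its start. The cups stand upright as one stack with even steps between rims. Handing in.

```bash
python3 -c "
from bench import r; print(r.hand_in())"
```

```text
the job is handed in; nothing more can be done
None
```

Handed in at about 27 s of the 72 s: both blue cups are nested upright in the orange cup, and the gauge pointer reads in the green (key about 5.1 rad by eye); the hand-in returned no verdict.

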